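# Lock the stretcher bar in its jig: knob round the L-shaped slot

## Task

Lock the wooden stretcher bar into its jig: push the round knob along its slot to the corner, turn the corner, and push it on to the very end of the slot, so that its wide collar lies over the edge of the bar. Only push the knob with the fingertips or the outside of the fingers; do not pinch it or lift it. Leave the bar in its trough, and leave the two paint pots and the eraser where they are.

Things in the scene. Friction and masses are not known exactly. Their poses are not given: they have to be found in the camera images.
- jig: Fixed jig, 158 x 154 mm; origin on the worktop, yaw within 0.4; own x away from robot, y left. Metal plate (own x -60..40, y -75..75 mm, top at z 28) with an L slot 17 mm wide: leg 1 along y at x = -25, open y -48.5..48.5; leg 2 along +x at y = 40, open up to x = 33.5. Behind it, x 46..84, the bar's trough, then a wooden fence, z 26 mm. Only the knob stands above 30 mm.
- lock_knob: Knob captive in the slot; origin on its axis at the collar's underside (z 28 mm). Steel collar 60 mm dia, z 28..38, slides on the plate; black grip 28 mm dia up to z 66. Its 14 mm pin has 1.5 mm play each side in the slot; a foot below lets it rise 5.5 mm and rock. 0.3 kg, slides at 1 to 2 N, stays put. Starts in leg 1, 55..80 mm before the corner. Against the stops: jig's y = 41.5, x = 26.5.
- slot_corner (a point): Point on the plate's top on the slot's centre line where its two legs meet: own (-25, 40, 28) mm of the jig.
- slot_end (a point): Point on the plate's top where the knob's axis stands when the pin touches the end of the second leg: own (26.5, 40, 28) mm of the jig.
- stretcher_bar: Light wooden bar, 36 x 130 x 22 mm, lying loose in the jig's trough along the jig's own y; origin at the centre of its underside, 4 mm above the worktop, its top at 26 mm. Leave it there.
- green_pot: Dark green paint pot with black cap, 48 mm diameter, 58 mm high, loose; origin at the centre of its underside. It stands near the jig's near side or beside its left end. Leave it.
- red_pot: Dark red paint pot with black cap, 44 mm diameter, 53 mm high, loose; origin at the centre of its underside. It stands near the jig, in the other such place. Leave it.
- rubber_eraser: Off-white eraser, 22 x 42 x 12 mm, lying loose on the worktop by the jig's near right corner; origin at the centre of its underside. Leave it.
There are look-alikes about, which are no part of the job. What is shaped like the lock_knob but yellow is not meant.

How it is judged (in metres and radians):
On the way, in this order (a step that is already met when the one before it is completed fails the run):
1. the knob is pushed along the first leg to the corner (y of lock_knob in the frame of jig above 0.036 m and x of lock_knob in the frame of jig below -0.015 m), for 0.05 s.
2. the knob has turned the corner and reached the end of the second leg (horizontal distance between lock_knob and slot_end below 0.005 m), for 0.2 s.
At the end, for the whole second after the job is handed in: The knob stands at rest and flat on the plate, within 5 mm of the end of the second leg, with its collar over the bar, which lies in its trough (horizontal distance between lock_knob and slot_end below 0.005 m and angle between lock_knob's own z axis and vertical below 0.06 rad and linear speed of lock_knob below 0.02 m/s and z of stretcher_bar in the frame of jig below 0.008 m); the robot touches nothing.
It fails at once if the knob is lifted (more than 4.5 mm off the plate) (z of lock_knob in the frame of jig above 0.0325 m).
It fails at once if the stretcher bar is moved more than 10 mm (distance of stretcher_bar from where it was at the start of the episode above 0.01 m).
It fails at once if a paint pot or the eraser is moved more than 15 mm (distance of any of green_pot, red_pot, rubber_eraser from where it was at the start of the episode above 0.015 m).
It also fails if it takes over 42 s, if anything falls off the work surface, if the arm or the gripper's body presses on something with over 40 N, if the wrist force passes 120 N, or if a joint passes its speed limit or range.

## Robot

A 6-joint arm with a two-finger parallel gripper is mounted at the origin on the work surface; the furniture and walls round the work are solid. World frame = base frame: x ahead of the robot, y to its left, z up, the work surface at z = 0. Lengths are in m, angles in degrees, forces in N, time in s.
With the tool pointing down it reaches from about 0.325 to 0.925 m from the base axis. Payload 3.1 kg.
Tool frame: the origin (TCP) lies at the very end of the fingers, on their centre line; the grasp point (between the pads) lies 19 mm behind it (manip.tcp_to_grasp is the z of the grasp point in the tool frame, in m); z points along the fingers, y is the line along which they close (so a half turn about z gives the same grasp; the last joint's range is limited). The gripper opens to 85 mm and grips with 20 to 120 N. Pads are 22 mm wide; open, the fingers measure 114 mm over their backs; the gripper's body (76 mm by 85 mm) begins 54 mm behind the grasp point. The pads swing forward as they close: fully open they stand 13 mm farther back than shut.
Start: joints at [-81.944, 12.427, 92.441, -0, 75.132, -6.429], TCP at [0.156, -0.605, 0.231] pointing down, gripper open.
Joint ranges: [-157.48, 157.48], [-44.54, 120.13], [17.64, 146.25], [-64.5, 244.5], [7.68, 150.69], [-147.95, 147.95]. Speed limits (degrees/s): [159.86, 159.86, 180, 180, 180, 180].

## Interface

Orientations are given as a 3x3 rotation matrix whose columns are the frame's x, y, z axes.
In Python, from cell import manip gives the robot as it stands.
- The arm moves only by the shell command python3 -m inch 'ROWS' [FORCE]. ROWS is a JSON object whose one key "deltas" holds a list of rows, each a list of 3 entries, a list of its own where there are three numbers: the shift along the tool's x, y, z in mm, then the turn, a rotation vector about the tool's x, y, z in degrees, then the closure, from 0 (fully open) to 1 (shut). In form: {"deltas": [[[x, y, z], [wx, wy, wz], jaw], ...]}. A call has 1 to 20 rows; each row shifts and turns the commanded pose from where the row before left it, along the tool's axes as they then stand; what a row does not reach is not made up. A row lasts 1/10 s, in which the tool goes at most 50 mm and 8.59 degrees, less where a joint would pass 70% of its speed; a pose out of reach is approached as far as the arm can. A call is refused whole if a number of a shift passes 50 or a number of a turn 8.59, either way. A call with a gripper value outside its range is refused whole. The fingers move at their own pace and stop on an object; FORCE is the grip in N (left out, the last holds). Time passes only in rows, so rows that do not move let the fingers close. It gives the time, the measured TCP pose, the force, the opening and the grip force at its end, in the units of the state.
- manip.observe(): the state, without advancing time (a new reading comes with each control period).
- manip.camera(name): name is "side" or "top"; returns a dict with "img" (480x640x3 uint8, red, green, blue), "depth" (480x640 float32, m along the optical axis (not along the pixel's ray), 0 where there is no reading), "fx", "fy", "cx", "cy" (pixels), "extrinsics" (4x4, takes a point from world to camera coordinates). Camera axes: x right, y up, looking along -z (the intrinsics and any distortion apply to the point x, -y, -z); pixel columns grow to the right and rows downward; lengths in m; the calibration is good to about 2 mm. A picture is of the moment at which its call begins.
- manip.close_job(): hands the job in; it is judged then, once.
Trained networks look in a picture, given as the dict that the camera call returned (one of the last four; its "shot" number tells which), for a name from the list of things; names that differ only in an ending like _2 or _b are one class to them, and where a whole thing is asked for, a point or a joint stands for the part that bears it (a point fixed in the world has none). Each returns a list of dicts, best first, with "score" (0 to 1); they miss things now and then, are a little off and sometimes report something else, mostly with a low value. They report only what shows in the picture. A call takes as long as a camera call. They do not tell look-alikes from the thing itself.
- manip.boxes_of(thing, picture): "rect" ([centre column, centre row, width, height] in pixels, round what is visible of it).
The state is a dict: "t": time; "qpos": joint angles; "joint_vel": joint speeds; "joint_torque": joint torques, N m; "ee_pos": TCP position; "orientation": TCP orientation; "ft_force": force on the tool from outside, world axes, zero at the start; "moment": the same for the moment, N m; "finger_gap": finger opening in m; "grip_force": force on a finger pad.
Only numpy, scipy, OpenCV 4.12 (cv2) and the standard library are available. Lean on these libraries where they do the work, as an engineer would, in place of code of your own. Each camera call takes 0.05 s, during which the arm holds its last target. There are 200 camera calls.

## Working session

There is one attempt and no reset: what is moved stays moved. The work goes in short steps, Python scripts to look and compute and a shell command to move; the robot and the scene stay as the last step left them, time stands still between calls to the robot, and variables do not carry over. Pictures are saved under pics/ and viewed, at most 10 in all, crops included, and the job is handed in when it is done.

```bash
mkdir -p pics
cat > h.py <<'E'
import numpy as np, cv2
from cell import manip
def world(p,u,v,d):
    c=np.array([(u-p['cx'])/p['fx']*d,-(v-p['cy'])/p['fy']*d,-d,1.0])
    return (np.linalg.inv(p['extrinsics'])@c)[:3]
def cloud(p):
    v,u=np.mgrid[:480,:640]; d=p['depth']
    c=np.stack([(u-p['cx'])/p['fx']*d,-(v-p['cy'])/p['fy']*d,-d,np.ones_like(d)],-1)
    return (c@np.linalg.inv(p['extrinsics']).T)[...,:3]
def pix(p,X):
    c=p['extrinsics']@np.append(X,1); return p['cx']+p['fx']*c[0]/-c[2], p['cy']+p['fy']*c[1]/c[2]
def save(p,n): cv2.imwrite('pics/'+n,p['img'][:,:,::-1])
E
python3 - <<'E'
from h import *
p=manip.camera('top'); save(p,'top0.png')
s=manip.camera('side'); save(s,'side0.png')
for n,q in(('top',p),('side',s)):
  print(n,[k for k in q],np.round(np.linalg.inv(q['extrinsics']),3).tolist())
  for t in 'jig lock_knob stretcher_bar green_pot red_pot rubber_eraser'.split():
    for b in manip.boxes_of(t,q)[:3]:
      r=b['rect'];u,v=int(r[0]),int(r[1]);d=q['depth'][v,u]
      print(t,round(b['score'],2),np.round(r),np.round(world(q,u,v,d),3))
o=manip.observe();print(o['t'],o['ee_pos'],o['orientation'],o['ft_force'],o['finger_gap'])
E
```

```text
top ['img', 'depth', 'fx', 'fy', 'cx', 'cy', 'extrinsics', 'shot'] [[0.022, 0.994, -0.104, 0.426], [-0.999, 0.026, 0.036, -0.058], [0.038, 0.103, 0.994, 0.932], [0.0, 0.0, 0.0, 1.0]]
jig 0.78 [323. 232.  96.  97.] [ 0.536 -0.105  0.03 ]
lock_knob 0.63 [338. 257.  34.  36.] [ 0.494 -0.128  0.062]
lock_knob 0.6 [259. 318.  37.  43.] [ 0.393 -0.005  0.057]
stretcher_bar 0.6 [324. 204.  77.  31.] [ 0.584 -0.106  0.025]
green_pot 0.91 [336. 319.  35.  35.] [ 0.394 -0.125  0.057]
green_pot 0.54 [325. 203.  77.  29.] [ 0.587 -0.107  0.025]
red_pot 0.88 [247. 248.  32.  26.] [0.504 0.02  0.057]
rubber_eraser 0.88 [389. 303.  26.  12.] [ 0.421 -0.219  0.014]
side ['img', 'depth', 'fx', 'fy', 'cx', 'cy', 'extrinsics', 'shot'] [[0.758, -0.583, 0.293, 0.763], [0.652, 0.677, -0.341, -0.397], [0.001, 0.449, 0.893, 0.862], [0.0, 0.0, 0.0, 1.0]]
jig 0.7 [334. 275. 140. 139.] [ 0.543 -0.116  0.028]
lock_knob 0.88 [304. 258.  41.  36.] [ 0.503 -0.135  0.061]
lock_knob 0.83 [307. 171.  39.  37.] [ 0.399 -0.01   0.038]
stretcher_bar 0.83 [356. 292.  78.  78.] [ 0.585 -0.113  0.027]
stretcher_bar 0.19 [257. 218.  32.  47.] [ 0.406 -0.13   0.058]
green_pot 0.65 [256. 219.  38.  46.] [ 0.406 -0.133  0.058]
red_pot 0.88 [374. 199.  23.  38.] [0.515 0.011 0.053]
rubber_eraser 0.91 [229. 275.  26.  20.] [ 0.421 -0.213  0.014]
0.7 [ 0.15635696 -0.60516054  0.23135851] [[ 9.68214069e-01  2.50123004e-01 -1.32231887e-06]
 [ 2.50123003e-01 -9.68214066e-01 -7.79709408e-05]
 [-2.07826137e-05  7.51618195e-05 -9.99999997e-01]] [-0.06391695 -0.75566651  0.07131187] 0.08519179025192519
```

View pics/top0.png

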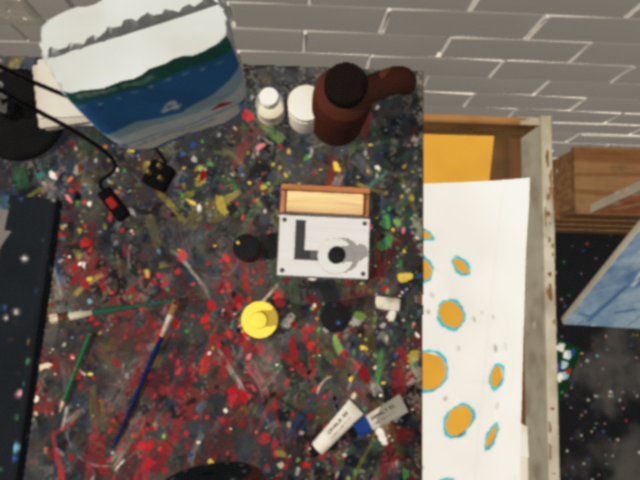

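View pics/side0.png

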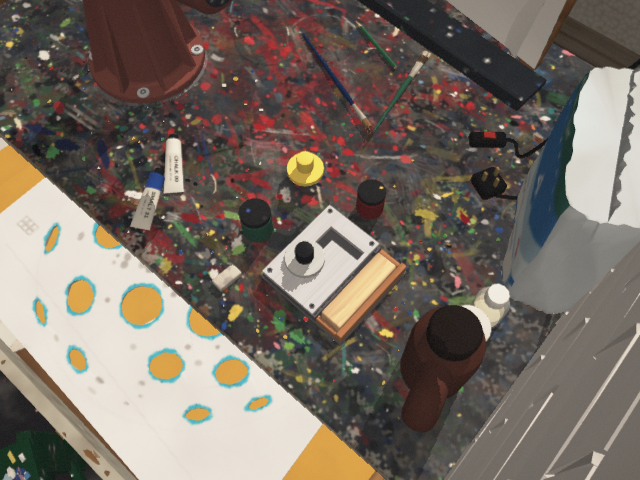

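The two knob-like things are the black-gripped knob with its steel collar on the jig, top (338,257) / side (304,258), and the yellow one at top (259,318) / side (307,171). I choose the black one in the slot. Next I measure the jig and check that choice in one close crop.

```bash
cat > loc.py <<'E'
from h import *
def jigpose(p,dbg=False):
    W=cloud(p); im=p['img'].astype(int)
    near=(np.abs(W[...,0]-.53)<.11)&(np.abs(W[...,1]+.11)<.11)
    m=near&(im.min(-1)>120)&(im.max(-1)-im.min(-1)<35)&(W[...,2]>.018)&(W[...,2]<.034)
    m=cv2.morphologyEx(m.astype(np.uint8),cv2.MORPH_OPEN,np.ones((3,3)))
    n,l,st,_=cv2.connectedComponentsWithStats(m); k=1+np.argmax(st[1:,4]); 
    v,u=np.nonzero(l==k)
    # intersect pixel rays with z=.028
    E=np.linalg.inv(p['extrinsics']); r=np.stack([(u-p['cx'])/p['fx'],-(v-p['cy'])/p['fy'],-np.ones(len(u))],-1)@E[:3,:3].T
    X=E[:3,3]+r*((.028-E[2,3])/r[:,2])[:,None]
    (c,s,a)=cv2.minAreaRect((X[:,:2]*1000).astype(np.float32))
    while a>45:a-=90
    while a<-45:a+=90
    a=np.radians(a); R=np.array([[np.cos(a),-np.sin(a)],[np.sin(a),np.cos(a)]])
    o=np.array(c)/1000-R@[-.010,0]   # plate centre at own x=-10
    return o,a,R,s,np.median(W[l==k][:,2])
def knob(p,around):
    W=cloud(p); im=p['img']
    m=(np.hypot(W[...,0]-around[0],W[...,1]-around[1])<.03)&(W[...,2]>.057)&(W[...,2]<.075)
    P=W[m]; (c,r)=cv2.minEnclosingCircle((P[:,:2]*1000).astype(np.float32)); return np.array(c)/1000,r,np.median(P[:,2]),m.sum()
E
python3 - <<'E'
from loc import *
for n in('top','side'):
    p=manip.camera(n); o,a,R,s,z=jigpose(p); k,r,kz,m=knob(p,(.497,-.132))
    print(n,o.round(4),np.degrees(a).round(2),np.round(s),z.round(4),'knob',k.round(4),r,kz,m,'in jig',(R.T@(k-o)).round(4))
    W=cloud(p)
    for t,c in(('g',(.4,-.13)),('r',(.51,.016))):
        P=W[(np.hypot(W[...,0]-c[0],W[...,1]-c[1])<.04)&(W[...,2]>.04)]; c2,r2=cv2.minEnclosingCircle((P[:,:2]*1000).astype(np.float32)); print(t,c2,r2,(R.T@(np.array(c2)/1000-o)).round(3))
    for X in [(-.025,.04),(.0265,.04),(-.025,-.0485),(-.06,-.075),(.04,.075),(-.06,.075),(.04,-.075)]:
        u,v=pix(p,np.append(o+R@X,.028)); cv2.circle(p['img'],(int(round(u)),int(round(v))),1,(255,0,0),-1)
    u,v=pix(p,np.append(o,.028)); c=cv2.resize(p['img'][int(v)-80:int(v)+80,int(u)-66:int(u)+66],None,fx=3,fy=3)
    cv2.imwrite(f'pics/c_{n}.png',c[:,:,::-1])
a=cv2.imread('pics/c_top.png');b=cv2.imread('pics/c_side.png');cv2.imwrite('pics/c.png',np.hstack([a,b]))
E
```

```text
top [ 0.5227 -0.1065] -1.12 [150. 102.] 0.0282 knob [ 0.4967 -0.1259] 13.841096878051758 0.06567507102471831 232 in jig [-0.0256 -0.0199]
g (397.3224792480469, -125.56071472167969) 24.074851989746094 [-0.125 -0.022]
r (505.752197265625, 19.81283950805664) 22.256227493286133 [-0.019  0.126]
side [ 0.5205 -0.1054] -1.24 [151. 101.] 0.0284 knob [ 0.4962 -0.1249] 14.651336669921875 0.06577723911918565 295 in jig [-0.0239 -0.02  ]
g (396.0408020019531, -124.29151916503906) 25.11157989501953 [-0.124 -0.022]
r (503.57757568359375, 20.083314895629883) 23.5216121673584 [-0.02   0.125]
```

View pics/c.png

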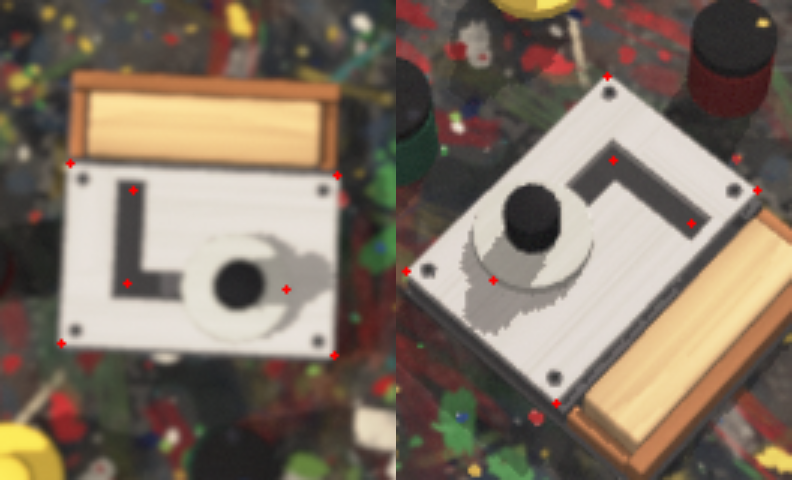

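The crop shows the black grip on its steel collar in the slot at jig (-25,-20) mm, at crop (238,285) on the left and (530,215) on the right. The marked plate corners and slot points sit where they should, and yaw is about -1.2°. I'll push low on the collar's edge with the fingers shut, tool x along jig x and tool y along jig -y. First move is to a point above jig (-25,-85).

```bash
python3 -m inch '{"deltas":[[[0,0,0],[0,0,7.85],1],[[0,0,0],[0,0,7.85],1],[[27.5,-35,0],[0,0,0],1],[[27.5,-35,0],[0,0,0],1],[[27.5,-35,0],[0,0,0],1],[[27.5,-35,0],[0,0,0],1],[[27.5,-35,0],[0,0,0],1],[[27.5,-35,0],[0,0,0],1],[[27.5,-35,0],[0,0,0],1],[[27.5,-35,0],[0,0,0],1],[[27.5,-35,0],[0,0,0],1],[[27.5,-35,0],[0,0,0],1],[[27.5,-35,0],[0,0,0],1],[[27.5,-35,0],[0,0,0],1],[[0,0,0],[0,0,0],1]]}' 40
cat > st.py <<'E'
from loc import *
import sys
o=np.array([.5216,-.106]);a=np.radians(-1.18);R=np.array([[np.cos(a),-np.sin(a)],[np.sin(a),np.cos(a)]])
s=manip.observe();e=s['ee_pos']
print('t',s['t'],'tcp jig mm',(R.T@(e[:2]-o)*1000).round(1),'z',round(e[2]*1000,1),'yaw',np.degrees(np.arctan2(s['orientation'][1,0],s['orientation'][0,0])).round(2),'tilt',s['orientation'][:,2].round(4),'F',np.round(s['ft_force'],1),'gap',s['finger_gap'])
E
python3 st.py
```

```text
t: 2.3
ee_pos: [0.4978, -0.1882, 0.2316]
orientation: [[1.0, -0.015, 0.002], [-0.015, -1.0, 0.002], [0.002, -0.002, -1.0]]
ft_force: [0.4, -0.8, 0.1]
finger_gap: 0.0001
grip_force: 0.0
t 2.3 tcp jig mm [-22.1 -82.7] z 231.6 yaw -0.87 tilt [ 0.002   0.0016 -1.    ] F [ 0.4 -0.8  0.1] gap 0.00010424731771563118
```

```bash
python3 -m inch '{"deltas":[[[-3,6,40],[0,0,0],1],[[0,0,45],[0,0,0],1],[[0,0,45],[0,0,0],1],[[0,0,35],[0,0,0],1],[[0,0,20],[0,0,0],1],[[0,0,8],[0,0,0],1],[[0,0,0],[0,0,0],1],[[0,0,0],[0,0,0],1]]}'; python3 st.py
python3 - <<'E'
from h import *
c=[]
for n in('top','side'):
    p=manip.camera(n); u,v=map(int,pix(p,(.52,-.12,.03))); c.append(cv2.resize(p['img'][v-80:v+80,u-66:u+66],None,fx=3,fy=3))
cv2.imwrite('pics/d.png',np.hstack(c)[:,:,::-1])
E
```

```text
t: 3.1
ee_pos: [0.4931, -0.1991, 0.0396]
orientation: [[1.0, -0.021, 0.002], [-0.021, -1.0, -0.001], [0.002, 0.001, -1.0]]
ft_force: [0.2, 0.2, 1.4]
finger_gap: 0.0002
grip_force: 0.0
t 3.1 tcp jig mm [-26.6 -93.7] z 39.6 yaw -1.23 tilt [ 0.0021 -0.0013 -1.    ] F [0.2 0.2 1.4] gap 0.00015233347272829482
```

View pics/d.png

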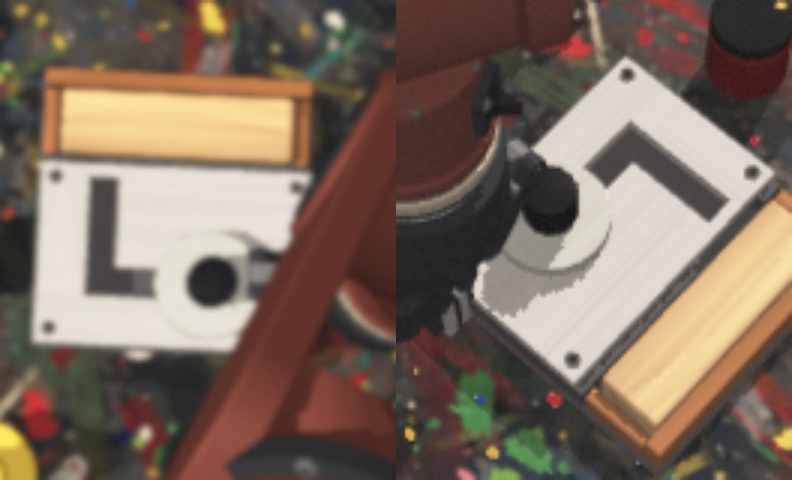

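Nothing is touching yet; the knob at left (212,282) is unmoved. I lower to about 33.5 mm and approach the collar.

```bash
python3 -m inch '{"deltas":[[[1,0,6],[0,0,0],1],[[0,-8,0],[0,0,0],1],[[0,-8,0],[0,0,0],1],[[0,-5,0],[0,0,0],1],[[0,-5,0],[0,0,0],1],[[0,-5,0],[0,0,0],1],[[0,-5,0],[0,0,0],1],[[0,-5,0],[0,0,0],1],[[0,0,0],[0,0,0],1]]}'; python3 st.py
python3 - <<'E'
from st import *
for n in('top','side'):
    p=manip.camera(n); k,r,kz,m=knob(p,(.497,-.115)); print(n,(R.T@(k-o)*1000).round(1),r,m)
E
```

```text
t: 4.1
ee_pos: [0.4939, -0.1566, 0.0323]
orientation: [[1.0, -0.021, -0.0], [-0.021, -1.0, 0.0], [-0.0, -0.0, -1.0]]
ft_force: [-0.0, -0.3, 0.4]
finger_gap: -0.0
grip_force: 0.0
t 4.1 tcp jig mm [-26.6 -51.2] z 32.3 yaw -1.19 tilt [-1.e-04  3.e-04 -1.e+00] F [-0.  -0.3  0.4] gap -3.0989518787562e-05
t 4.1 tcp jig mm [-26.6 -51.2] z 32.3 yaw -1.19 tilt [-1.e-04  3.e-04 -1.e+00] F [-0.  -0.3  0.4] gap -3.0989518787562e-05
top [-37.1 -18.5] 0.8247515559196472 2
side [-23.7 -13.9] 14.050894737243652 99
```

```bash
python3 -m inch '{"deltas":[[[0,-5,0],[0,0,0],1],[[0,-5,0],[0,0,0],1],[[0,-5,0],[0,0,0],1],[[0,-5,0],[0,0,0],1],[[0,0,0],[0,0,0],1]]}' ; python3 st.py
python3 - <<'E'
from st import *
p=manip.camera('side'); k,r,kz,m=knob(p,(.497,-.105)); print((R.T@(k-o)*1000).round(1),r,m)
u,v=map(int,pix(p,(.52,-.12,.03))); cv2.imwrite('pics/e.png',cv2.resize(p['img'][v-66:v+66,u-66:u+66],None,fx=4,fy=4)[:,:,::-1])
E
```

```text
t: 4.7
ee_pos: [0.4943, -0.1363, 0.0323]
orientation: [[1.0, -0.021, -0.0], [-0.021, -1.0, 0.001], [-0.0, -0.001, -1.0]]
ft_force: [0.7, 0.7, -0.1]
finger_gap: 0.0001
grip_force: 0.0
t 4.7 tcp jig mm [-26.7 -30.9] z 32.3 yaw -1.19 tilt [-2.e-04  7.e-04 -1.e+00] F [ 0.7  0.7 -0.1] gap 7.14056748749981e-05
t 4.7 tcp jig mm [-26.7 -30.9] z 32.3 yaw -1.19 tilt [-2.e-04  7.e-04 -1.e+00] F [ 0.7  0.7 -0.1] gap 7.14056748749981e-05
[-19.7  -5. ] 23.843807220458984 116
```

View pics/e.png

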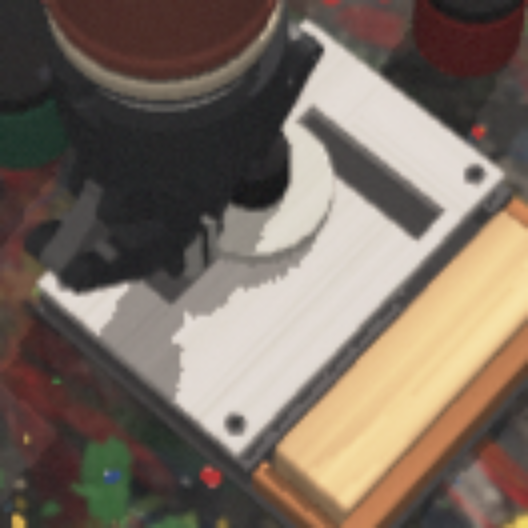

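The knob slides flat: the collar's rim is at crop (333,190), closing on the corner. I measure the collar by its leading edge.

```bash
cat > col.py <<'E'
from st import *
def collar():
    for n in('side','top'):
        p=manip.camera(n); W=cloud(p); im=p['img'].astype(int)
        J=(W[...,:2]-o)@R*1000
        m=(W[...,2]>.0345)&(W[...,2]<.042)&(np.abs(J[...,0])<75)&(np.abs(J[...,1])<80)&(im.min(-1)>60)&(im.max(-1)-im.min(-1)<50)
        P=J[m]
        if len(P)<30: print(n,'few',len(P)); continue
        g=np.mgrid[-35:40:.5,-60:55:.5].reshape(2,-1).T
        d=np.hypot(g[:,None,0]-P[None,:,0],g[:,None,1]-P[None,:,1])
        ok=(d>31).mean(1)<.02
        print(n,len(P),'ymax-30',np.percentile(P[:,1],99)-30,'xmax-30',np.percentile(P[:,0],99)-30,'feasible', g[ok].mean(0) if ok.any() else None, g[ok].min(0) if ok.any() else '',g[ok].max(0) if ok.any() else '')
if __name__=='__main__': collar()
E
python3 col.py
```

```text
t 4.75 tcp jig mm [-26.7 -31. ] z 32.2 yaw -1.19 tilt [-3.e-04  8.e-04 -1.e+00] F [-0.6 -0.8  0.3] gap 0.00016687209705736858
side 486 ymax-30 4.3734695378797355 xmax-30 -26.453999802214298 feasible None  
top 167 ymax-30 13.569507667096282 xmax-30 -30.3168278250965 feasible [-26.72569444   7.45138889] [-30.5   3.5] [-23.   11.5]
```

```bash
python3 -m inch '{"deltas":[[[1,-5,0],[0,0,0],1],[[0,-5,0],[0,0,0],1],[[0,-5,0],[0,0,0],1],[[0,-5,0],[0,0,0],1],[[0,-5,0],[0,0,0],1],[[0,-4,0],[0,0,0],1],[[0,0,0],[0,0,0],1]]}' ; python3 col.py
```

```text
t: 5.55
ee_pos: [0.4959, -0.1074, 0.0323]
orientation: [[1.0, -0.021, -0.0], [-0.021, -1.0, 0.001], [-0.0, -0.001, -1.0]]
ft_force: [0.2, 0.2, 0.1]
finger_gap: -0.0001
grip_force: 0.0
t 5.55 tcp jig mm [-25.7  -1.9] z 32.3 yaw -1.19 tilt [-3.e-04  8.e-04 -1.e+00] F [0.2 0.2 0.1] gap -7.073022335436393e-05
side 460 ymax-30 33.79607638656363 xmax-30 -26.593180627527428 feasible None  
top 217 ymax-30 25.08821488730341 xmax-30 -61.88390678788843 feasible [-30.35170604  35.47572178] [-35.   24.5] [-22.5  47.5]
```

```bash
python3 -m inch '{"deltas":[[[0,-2,0],[0,0,0],1],[[0,-2,0],[0,0,0],1],[[0,-2,0],[0,0,0],1],[[0,0,0],[0,0,0],1]]}' ; python3 col.py
```

```text
t: 6.05
ee_pos: [0.4962, -0.1022, 0.0324]
orientation: [[1.0, -0.021, 0.0], [-0.021, -1.0, -0.0], [0.0, 0.0, -1.0]]
ft_force: [-0.5, -1.6, 0.7]
finger_gap: 0.0
grip_force: 0.4
t 6.05 tcp jig mm [-25.4   3.3] z 32.4 yaw -1.22 tilt [ 4.e-04 -1.e-04 -1.e+00] F [-0.5 -1.6  0.7] gap 6.31760354880346e-06
side 447 ymax-30 38.366676255564514 xmax-30 -26.80064824323207 feasible None  
top 223 ymax-30 31.630257338170388 xmax-30 -62.15410394871437 feasible [-30.42307692  41.16552198] [-35.  31.] [-23.   52.5]
```

```bash
python3 -m inch '{"deltas":[[[0,-1,0],[0,0,0],1],[[0,-1,0],[0,0,0],1],[[0,0,0],[0,0,0],1]]}' ; python3 col.py
```

```text
t: 6.45
ee_pos: [0.4962, -0.1003, 0.0324]
orientation: [[1.0, -0.021, 0.0], [-0.021, -1.0, -0.0], [0.0, 0.0, -1.0]]
ft_force: [0.0, -1.1, 1.0]
finger_gap: -0.0002
grip_force: 0.9
t 6.45 tcp jig mm [-25.5   5.2] z 32.4 yaw -1.21 tilt [ 2.e-04 -3.e-04 -1.e+00] F [ 0.  -1.1  1. ] gap -0.0001757103415058025
side 452 ymax-30 40.54541282800099 xmax-30 -26.94244455613895 feasible None  
top 223 ymax-30 33.61704176851937 xmax-30 -62.23723667888904 feasible [-30.46984572  42.91725105] [-35.  33.] [-23.5  54. ]
```

The knob is at the corner, y about 41. Next: back off, rise, go round to the near side at jig (-80,40), and come down.

```bash
python3 -m inch '{"deltas":[[[0,10,0],[0,0,0],1],[[0,4,-25],[0,0,0],1],[[0,0,-30],[0,0,0],1],[[-27,0,0],[0,0,0],1],[[-27,-15,0],[0,0,0],1],[[0,-34,0],[0,0,0],1],[[0,0,0],[0,0,0],1],[[0,0,0],[0,0,0],1]]}' ; python3 col.py
```

```text
t: 7.35
ee_pos: [0.4428, -0.064, 0.0873]
orientation: [[1.0, -0.02, 0.0], [-0.02, -1.0, -0.0], [0.0, 0.0, -1.0]]
ft_force: [0.9, 0.3, -0.7]
finger_gap: 0.0002
grip_force: 0.0
t 7.35 tcp jig mm [-79.6  40.4] z 87.3 yaw -1.14 tilt [ 1.e-04 -1.e-04 -1.e+00] F [ 0.9  0.3 -0.7] gap 0.00015350679572306836
side 755 ymax-30 40.41258609652101 xmax-30 -27.023379208891182 feasible [-25.56410256  41.66666667] [-27.  40.] [-24.  43.]
top few 29
```

```bash
python3 -m inch '{"deltas":[[[0,0,25],[0,0,0],1],[[0,0,22],[0,0,0],1],[[0,0,8],[0,0,0],1],[[4,0,0],[0,0,0],1],[[4,0,0],[0,0,0],1],[[4,0,0],[0,0,0],1],[[4,0,0],[0,0,0],1],[[4,0,0],[0,0,0],1],[[4,0,0],[0,0,0],1],[[4,0,0],[0,0,0],1],[[0,0,0],[0,0,0],1]]}' ; python3 col.py;  python3 - <<'E'
from h import *
p=manip.camera('side')
u,v=map(int,pix(p,(.52,-.1,.03))); cv2.imwrite('pics/f.png',cv2.resize(p['img'][v-66:v+66,u-66:u+66],None,fx=4,fy=4)[:,:,::-1])
E
```

```text
t: 8.55
ee_pos: [0.472, -0.0648, 0.0325]
orientation: [[1.0, -0.021, 0.002], [-0.021, -1.0, -0.0], [0.002, 0.0, -1.0]]
ft_force: [-0.8, 0.4, 0.6]
finger_gap: 0.0002
grip_force: 0.1
t 8.55 tcp jig mm [-50.4  40.2] z 32.5 yaw -1.22 tilt [ 2.e-03 -2.e-04 -1.e+00] F [-0.8  0.4  0.6] gap 0.00019263258794747652
side 781 ymax-30 39.33921259741149 xmax-30 -10.759443778734358 feasible [-9.94444444 41.42592593] [-11.  40.] [-9. 43.]
top few 0
```

View pics/f.png

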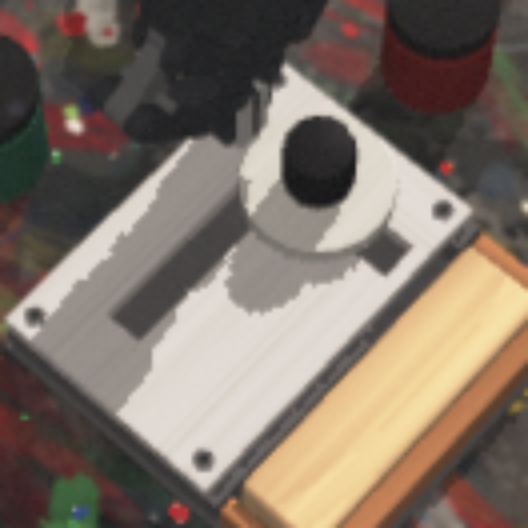

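The knob has turned the corner and sits flat in leg 2, grip at crop (318,160). I continue the push.

```bash
python3 -m inch '{"deltas":[[[4,0,0],[0,0,0],1],[[4,0,0],[0,0,0],1],[[4,0,0],[0,0,0],1],[[4,0,0],[0,0,0],1],[[4,0,0],[0,0,0],1],[[4,0,0],[0,0,0],1],[[4,0,0],[0,0,0],1],[[3,0,0],[0,0,0],1],[[2,0,0],[0,0,0],1],[[0,0,0],[0,0,0],1]]}' ; python3 col.py
```

```text
t: 9.7
ee_pos: [0.5045, -0.0655, 0.0324]
orientation: [[1.0, -0.021, 0.001], [-0.021, -1.0, -0.0], [0.001, 0.0, -1.0]]
ft_force: [-0.1, 0.1, -0.7]
finger_gap: -0.0
grip_force: 0.2
t 9.7 tcp jig mm [-17.9  40.2] z 32.4 yaw -1.21 tilt [ 1.1e-03 -1.0e-04 -1.0e+00] F [-0.1  0.1 -0.7] gap -2.9154074080626452e-05
side 809 ymax-30 40.05364455321843 xmax-30 21.688261282479367 feasible [22.77419355 41.51612903] [21.5 40. ] [24. 43.]
top few 0
```

Now at about x = 22.5; small steps until the stop is felt.

```bash
python3 -m inch '{"deltas":[[[1.5,0,0],[0,0,0],1],[[1,0,0],[0,0,0],1],[[1,0,0],[0,0,0],1],[[0,0,0],[0,0,0],1],[[0,0,0],[0,0,0],1]]}' ; python3 col.py
```

```text
t: 10.3
ee_pos: [0.5073, -0.0654, 0.0323]
orientation: [[1.0, -0.021, -0.0], [-0.021, -1.0, 0.0], [-0.0, -0.0, -1.0]]
ft_force: [-3.0, -0.3, 2.5]
finger_gap: 0.0002
grip_force: 1.4
t 10.3 tcp jig mm [-15.1  40.3] z 32.3 yaw -1.21 tilt [-1.e-04  0.e+00 -1.e+00] F [-3.  -0.3  2.5] gap 0.00022983852539890074
side 790 ymax-30 39.410400845834246 xmax-30 24.117589432266612 feasible [25.5   41.375] [24.  39.5] [27. 43.]
top few 0
```

```bash
python3 -m inch '{"deltas":[[[1,0,0],[0,0,0],1],[[0,0,0],[0,0,0],1],[[0,0,0],[0,0,0],1]]}' ; python3 col.py
```

```text
t: 10.7
ee_pos: [0.5075, -0.0654, 0.0321]
orientation: [[1.0, -0.021, -0.002], [-0.021, -1.0, 0.0], [-0.002, -0.0, -1.0]]
ft_force: [-5.7, -0.5, 3.7]
finger_gap: 0.0002
grip_force: 2.6
t 10.7 tcp jig mm [-15.   40.3] z 32.1 yaw -1.2 tilt [-2.1e-03  3.0e-04 -1.0e+00] F [-5.7 -0.5  3.7] gap 0.0002259512107146205
side 792 ymax-30 39.54819322173506 xmax-30 24.212361351733463 feasible [25.3875 41.6125] [24. 40.] [27. 43.]
top few 0
```

The commanded extra millimetre moved the tool only 0.1 mm while the force rose to 6 N, so the knob is on the end stop. I back off and check.

```bash
python3 -m inch '{"deltas":[[[-3,0,0],[0,0,0],1],[[-12,0,0],[0,0,0],1],[[-15,0,-20],[0,0,0],1],[[-20,0,-40],[0,0,0],1],[[-30,0,-40],[0,0,0],1],[[0,0,-40],[0,0,0],1],[[0,0,0],[0,0,0],1],[[0,0,0],[0,0,0],1]]}' ; python3 col.py;  python3 - <<'E'
from st import *
c=[]
for n in('top','side'):
    p=manip.camera(n); k,r,kz,m=knob(p,(.549,-.067)); print((R.T@(k-o)*1000).round(1),r,kz,m)
    u,v=map(int,pix(p,(.52,-.1,.03))); c.append(cv2.resize(p['img'][v-80:v+80,u-66:u+66],None,fx=3,fy=3))
cv2.imwrite('pics/g.png',np.hstack(c)[:,:,::-1])
E
```

```text
t: 11.6
ee_pos: [0.4295, -0.0642, 0.1738]
orientation: [[1.0, -0.021, 0.005], [-0.021, -1.0, -0.001], [0.005, 0.001, -1.0]]
ft_force: [-0.2, 0.8, -0.3]
finger_gap: 0.0003
grip_force: 0.0
t 11.6 tcp jig mm [-93.   39.9] z 173.8 yaw -1.23 tilt [ 0.0051 -0.0014 -1.    ] F [-0.2  0.8 -0.3] gap 0.0002535383525588351
side 785 ymax-30 39.87032793042896 xmax-30 24.10789996921809 feasible [25.68085106 41.43617021] [24.  39.5] [27.5 43. ]
top 744 ymax-30 38.95908399273077 xmax-30 24.573778458098666 feasible [26.67808219 41.08219178] [24.5 39. ] [29. 43.]
t 11.7 tcp jig mm [-94.8  40.5] z 171.2 yaw -1.22 tilt [-1.2e-03  5.0e-04 -1.0e+00] F [ 0.1 -0.5 -0.1] gap 0.00014449460635203776
[26.8 41.2] 13.906292915344238 0.06566372265805986 237
[25.8 40.9] 14.311406135559082 0.06594222723523924 290
```

View pics/g.png

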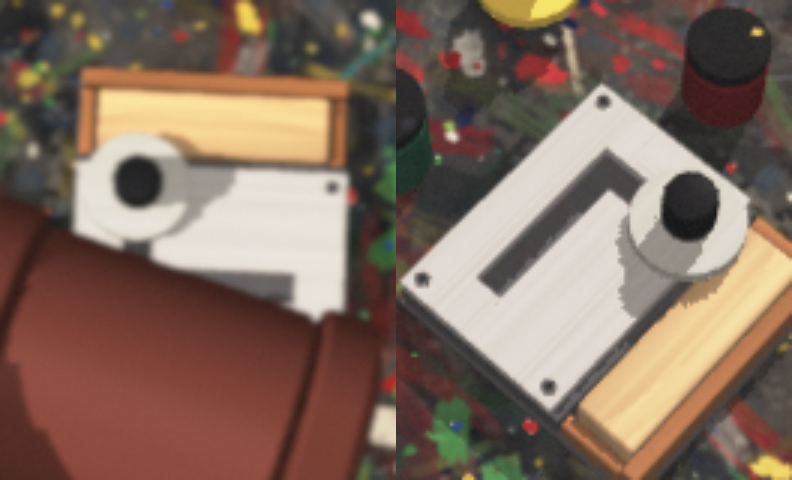

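The knob stands flat at jig (26.3,41), with its collar over the bar's edge at left (138,185) and right (690,225). The bar lies in its trough, the pots are undisturbed and the arm is clear. Handing in.

```bash
python3 -c "
from cell import manip
print(manip.close_job())"
```

```text
the job is handed in; nothing more can be done
None
```

I pushed the knob round the corner to the end of its slot, where it lies flat with its collar over the bar. The bar and both pots look undisturbed; I did not re-check the eraser. The job was handed in at about 12 s, and no verdict came back.

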